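# Clip a hook-on wire basket beside the egg basket in the boiling pan

## Task

Take the small wire basket with the red grip from the tray and hook its bent lip over the long rim of the steel pan that faces the robot, basket inside, in the free space to the right of the egg basket (black grip) that already hangs there. With the lip hooked but not yet pressed down, slide it left along the rim until it rests snugly against the egg basket, without shoving the egg basket along, so that a third basket will still fit; then press it down firmly but gently until the sprung lip snaps under the rolled rim and the hook sits fully home on the rim, and let go. Leave everything else as it stands.

Things in the scene. Friction and masses are not known exactly. Their poses are not given: they have to be found in the camera images.
- basket: The loose wire basket with the red grip, about 0.2 kg, upright on the white tray: an open steel wire box 62 (x) x 76 (y) x 78 (z) mm, origin at the centre of its underside, z up. Its hook is at its -x side: a bridge 40 mm wide reaches out from the wall (outer face at x = -31 mm), and at the bridge's outer end a sprung lip 40 mm wide hangs down, leaving a mouth for the rim between wall and lip.
- basket_grip (a point): Centre of the red grip: an upright plate on top of the bridge, 9 mm thick (basket x), 34 mm wide (y), from 82 to 128 mm above the basket's underside. This point is 35.5 mm in -x from the basket's origin and 108 mm above it. Pinch it from above, fingers closing along the basket's x, with about 90 N; a weaker grip lets it slip under load.
- basket_hook (a point): Point on the underside of the bridge that lies on the crest of the rim when home: 35 mm in -x from the basket's origin, 80 mm above it; axes as the basket's. Home: 0 mm above pan_rim's level, 0 to 1.5 mm inside it (+x). Hooked but not yet pressed down: 10 to 17 mm above that level; the flared foot first rubs the rim at about 10 mm (drawn back) to 15 mm (2.5 mm inside).
- basket_crimp (a point): Middle of the lip's round crimp, 5 mm in -x from basket_hook and 9.4 mm below it. It leaves 6 mm of mouth for the 8 mm rim: the sprung lip (1.5 N per mm) gives way, for 5 to 13 N of downward push, if the basket is drawn back till its wall touches the rim's inside (else far more). It snaps in under the rim, then the bridge meets the rim as a firm stop; over 15 N strains the clip.
- basket_lip (a point): Tip of the lip, at its foot, flared outwards by 26 degrees: 10 mm in -x from basket_hook and 25 mm below it; the mouth is 13.5 mm wide there.
- pan_rim (a point): Middle of the crest of the pan's long rim that faces the robot; x points square into the pan, y along the rim to the left, z up. The rim is a rolled bead 8 mm thick, its inside flush with the wall's inner face, 4 mm in +x from this point; straight from y = -120 to +120 mm. Lower the basket with basket_hook about 2.5 mm inside (x = +2.5 mm), so that neither wall nor lip lands on the rim.
- rim_free (a point): Point on the same crest 75 mm to the right (-y) of pan_rim: a basket whose hook is over it is always clear of the egg basket and of the pan's end.
- pan: Heavy steel pan on the back hot plates; does not move. Inside 150 (x) x 300 (y) x 106 mm; origin under its centre, crest 110 mm above. Left in it, home on the same rim, hangs the egg basket: same size, black grip, two eggs, centre 25 to 75 mm left (+y) of pan_rim; where exactly is not measured: see or feel it. Its clip holds it against 8 N sideways. Touching baskets have centres 76 mm apart.
- dish: Small fluted clear glass dish, 69 mm across, 38 mm high, loose, on the left part of the tray; origin at the centre of its underside. Not to be disturbed.
- spice: Spice jar with a green cap, 46 mm across, 106 mm high, loose, on the worktop to the right of the hob; origin at the centre of its underside. Not to be disturbed.
- shaker: Glass salt shaker with a grey top, 44 mm across, 90 mm high, loose, on the worktop to the right of the hob; origin at the centre of its underside. Not to be disturbed.

How it is judged:
By the outcome, as a careful person would: the job done as asked, in the order asked, and still so for the second after the job is handed in, with the robot touching nothing.
It also fails if it takes over 67 s, if anything falls off the work surface, if the arm or the gripper's body presses on something with over 40 N, if the wrist force passes 120 N, or if a joint passes its speed limit or range.

## Robot

A 6-joint arm with a two-finger parallel gripper is mounted at the origin on a cart in front of the work surface, level with it; the furniture and walls round the work are solid. World frame = base frame: x ahead of the robot, y to its left, z up, the work surface at z = 0. Lengths are in m, angles in degrees, forces in N, time in s.
With the tool pointing down it reaches from about 0.3 to 0.75 m from the base axis. Payload 8.5 kg.
Tool frame: the origin (TCP) lies at the very end of the fingers, on their centre line; the grasp point (between the pads) lies 19 mm behind it (env.hold_point_z is the distance from the TCP to the grasp point, in m); z points along the fingers, y is the line along which they close (so a half turn about z gives the same grasp; the last joint's range is limited). The gripper opens to 85 mm and grips with 20 to 120 N. Pads are 22 mm wide; open, the fingers measure 114 mm over their backs; the gripper's body (76 mm by 85 mm) begins 54 mm behind the grasp point. The pads swing forward as they close: fully open they stand 13 mm farther back than shut.
Start: joints at [-89.628, 21.807, 74.336, -0, 83.858, -12.336], TCP at [0.121, -0.537, 0.203] pointing down, gripper open.
Joint ranges: [-178.18, 178.18], [-50.72, 133.34], [12.68, 142.11], [-81.47, 261.47], [9.98, 163.14], [-165.26, 165.26]. Speed limits (degrees/s): [136.94, 136.94, 180, 180, 180, 180].

## Interface

Orientations are given as a 3x3 rotation matrix whose columns are the frame's x, y, z axes.
In Python, from rig import env, optics gives the robot as it stands.
- The arm moves only by the shell command python3 -m jog 'ROWS' [OPENING] [FORCE]. ROWS is JSON, a list of rows, each an object with "linear": the shift along the tool's x, y, z in units of 40 mm (1.0 is 40 mm), a list of three; "roll": the turn about the tool's z in units of 5 degrees (1.0 is 5 degrees). A call has 1 to 12 rows; each row shifts and turns the commanded pose from where the row before left it, along the tool's axes as they then stand; what a row does not reach is not made up. A row lasts 1/12 s, in which the tool goes at most 41.7 mm and 7.16 degrees, less where a joint would pass 70% of its speed; a pose out of reach is approached as far as the arm can. A call is refused whole if a number of a shift passes 1 or a number of a turn 1, either way. A call with a gripper value outside its range is refused whole. OPENING is the opening, from -1 (shut) to 1 (fully open), set as the call begins (- or left out, the last holds). The fingers move at their own pace and stop on an object; FORCE is the grip in N (left out, the last holds). Time passes only in rows, so rows that do not move let the fingers close. It gives the time, the measured TCP pose, the force, the opening and the grip force at its end, in the units of the state.
- env.observe(): the state, without advancing time (a new reading comes with each control period).
- optics.get_image(name): name is "scene" or "side" or "wrist"; returns the picture (384x512x3 uint8, red, green, blue); there is no depth.
- optics.calibration(name): a dict with "fov_y" (degrees; the focal length in pixels is half the picture's height over the tangent of half this angle, whatever the lens; pixels are square), "cx", "cy" (the principal point, pixels), "T" (4x4, takes a point from camera to world coordinates). Camera axes: x right, y down, z forward; pixel columns grow to the right and rows downward; lengths in m; the calibration is good to about 2 mm. A picture is of the moment at which its call begins: read the wrist's pose just before it. calibration takes no time and is no camera call; for the wrist camera it gives the pose at the moment of the call.
- env.close_job(): hands the job in; it is judged then, once.
The state is a dict: "time_s": time; "q": joint angles; "qvel": joint speeds; "joint_efforts": joint torques, N m; "position": TCP position; "tool_rot": TCP orientation; "ft_force": force on the tool from outside, world axes, zero at the start; "wrist_torque": the same for the moment, N m; "grip_width": finger opening in m; "gripper_force": force on a finger pad.
Only numpy, scipy, OpenCV 4.12 (cv2) and the standard library are available. Lean on these libraries where they do the work, as an engineer would, in place of code of your own. Each camera call takes 0.05 s, during which the arm holds its last target. There are 200 camera calls.

## Working session

There is one attempt and no reset: what is moved stays moved. The work goes in short steps, Python scripts to look and compute and a shell command to move; the robot and the scene stay as the last step left them, time stands still between calls to the robot, and variables do not carry over. Pictures are saved under pics/ and viewed, at most 11 in all, crops included, and the job is handed in when it is done.

```bash
ls; mkdir -p pics; python3 - <<'E'
from rig import env, optics
import cv2,numpy as np
np.set_printoptions(precision=4,suppress=True)
s=env.observe();print(s['time_s'],s['position'],s['tool_rot'],s['ft_force'],s['grip_width'],env.hold_point_z)
for n in("scene","side","wrist"):
    c=optics.calibration(n);print(n,c['fov_y'],c['cx'],c['cy'],np.array(c['T']))
a=optics.get_image("scene");b=optics.get_image("side")
cv2.imwrite('pics/scene0.png',a[:,:,::-1]);cv2.imwrite('pics/side0.png',b[:,:,::-1])
E
```

```text
pics
0.0 [ 0.121  -0.5362  0.2024] [[ 0.9755  0.2199 -0.    ]
 [ 0.2199 -0.9755  0.0015]
 [ 0.0003 -0.0014 -1.    ]] [-0.1858  0.1656 -0.5187] 0.08561846976988481 0.0187
scene 57.52129905161612 252.4689999954401 195.60888888593593 [[-0.9034 -0.3047  0.3018  0.2727]
 [-0.4286  0.614  -0.6628  0.478 ]
 [ 0.0167 -0.7281 -0.6853  0.6655]
 [ 0.      0.      0.      1.    ]]
side 55.035651643728045 251.72867951289277 176.9506420716794 [[-0.9794 -0.0459  0.1966  0.3247]
 [-0.2003  0.3432 -0.9176  0.7188]
 [-0.0253 -0.9381 -0.3454  0.4024]
 [ 0.      0.      0.      1.    ]]
wrist 67.69770676702039 251.23221089226908 192.36910736099136 [[ 0.2193 -0.9408 -0.2585  0.1855]
 [-0.9757 -0.2117 -0.0574 -0.5214]
 [-0.0007  0.2648 -0.9643  0.3734]
 [ 0.      0.      0.      1.    ]]
```

View pics/scene0.png

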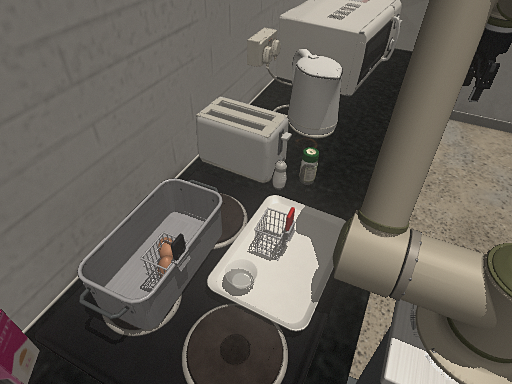

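View pics/side0.png

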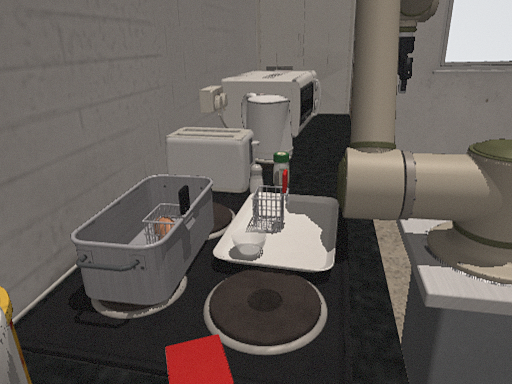

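Scene: the pan is at about (150,245), the black grip at (179,243), the red grip at (290,221) and the dish at (238,278). In the side view the red grip is at (285,180) and the black grip at (184,199). I'll get rough positions first.

```bash
cat > h.py <<'E'
import cv2,numpy as np
from rig import env,optics
np.set_printoptions(precision=4,suppress=True)
def ray(c,p):
    f=192/np.tan(np.radians(c['fov_y']/2));T=np.array(c['T'])
    d=T[:3,:3]@np.array([(p[0]-c['cx'])/f,(p[1]-c['cy'])/f,1.]);return T[:3,3],d/np.linalg.norm(d)
def plane(c,p,z):
    o,d=ray(c,p);return o+d*(z-o[2])/d[2]
def tri(rs):
    A=sum(np.eye(3)-np.outer(d,d) for o,d in rs);b=sum((np.eye(3)-np.outer(d,d))@o for o,d in rs)
    x=np.linalg.solve(A,b);return x,[round(1e3*np.linalg.norm(np.cross(x-o,d)),1) for o,d in rs]
def proj(c,X):
    f=192/np.tan(np.radians(c['fov_y']/2));T=np.array(c['T']);q=T[:3,:3].T@(np.array(X)-T[:3,3])
    return np.array([c['cx']+f*q[0]/q[2],c['cy']+f*q[1]/q[2]])
def red(a,box=None):
    h=cv2.cvtColor(a,cv2.COLOR_RGB2HSV);m=(((h[...,0]<8)|(h[...,0]>172))&(h[...,1]>140)&(h[...,2]>70)).astype(np.uint8)
    if box: k=np.zeros_like(m);x0,y0,x1,y1=box;k[y0:y1,x0:x1]=1;m*=k
    return m
def biggest(m):
    return max(cv2.findContours(m,cv2.RETR_EXTERNAL,cv2.CHAIN_APPROX_NONE)[0],key=cv2.contourArea)
E
python3 - <<'E'
from h import *
S=optics.calibration("scene");D=optics.calibration("side")
a=cv2.imread('pics/scene0.png')[:,:,::-1];b=cv2.imread('pics/side0.png')[:,:,::-1]
def cen(m):
    k=biggest(m);M=cv2.moments(k);return np.array([M['m10'],M['m01']])/M['m00'],cv2.boundingRect(k)
p,r=cen(red(a.copy(),(270,190,310,250)));q,t=cen(red(b.copy(),(270,150,300,210)))
print(p,r,q,t,"grip",tri([ray(S,p),ray(D,q)]))
dk=lambda i,box:(lambda m,k:(k.__setitem__((slice(box[1],box[3]),slice(box[0],box[2])),1),m*k)[1])((i.max(2)<45).astype(np.uint8),np.zeros(i.shape[:2],np.uint8))
p,r=cen(dk(a,(168,225,192,262)));q,t=cen(dk(b,(172,178,196,222)))
print(p,r,q,t,"black",tri([ray(S,p),ray(D,q)]))
A=cv2.resize(a[170:330,70:310],None,fx=3.3,fy=3.3,interpolation=cv2.INTER_CUBIC)
cv2.imwrite('pics/s0z.png',A[:,:,::-1])
B=cv2.resize(b[150:310,70:310],None,fx=3.3,fy=3.3,interpolation=cv2.INTER_CUBIC)
cv2.imwrite('pics/d0z.png',B[:,:,::-1])
E
```

```text
[290.8431 212.5931] (287, 207, 8, 11) [284.2871 180.8516] (282, 169, 5, 24) grip (array([ 0.4167, -0.0491,  0.1081]), [np.float64(1.7), np.float64(1.7)])
[177.9961 248.0353] (171, 234, 14, 27) [183.8491 199.5047] (179, 186, 11, 29) black (array([0.5649, 0.1659, 0.1462]), [np.float64(0.4), np.float64(0.4)])
```

View pics/s0z.png

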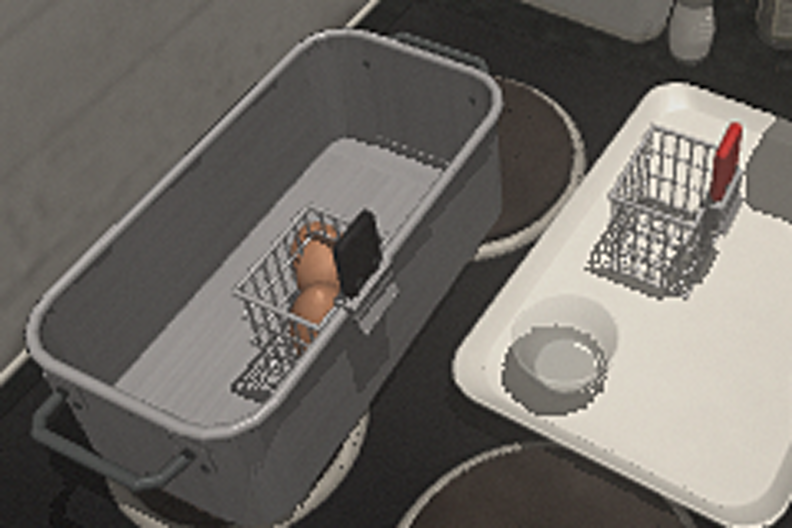

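The basket's hook faces the robot, and the near long rim is the lower-right edge of the pan. Next: turn the tool so tool x = +y and tool y = +x, then go above the basket.

```bash
python3 -m jog '[{"linear":[0,0,-0.1],"roll":-1},{"linear":[0,0,-0.1],"roll":-1},{"linear":[0,0,-0.1],"roll":-1},{"linear":[0,0,-0.1],"roll":-1},{"linear":[0,0,-0.1],"roll":-1},{"linear":[0,0,-0.1],"roll":-1},{"linear":[0,0,-0.1],"roll":-1},{"linear":[0,0,-0.1],"roll":-1},{"linear":[0,0,-0.1],"roll":-1},{"linear":[0,0,-0.1],"roll":-1},{"linear":[0,0,-0.1],"roll":-1},{"linear":[0,0,-0.1],"roll":-1}]'
python3 -m jog '[{"linear":[0,0,0],"roll":-1},{"linear":[0,0,0],"roll":-1},{"linear":[0,0,0],"roll":-1},{"linear":[0,0,0],"roll":-0.46},{"linear":[0.8,0.4,0],"roll":0},{"linear":[0.8,0.4,0],"roll":0},{"linear":[0.8,0.4,0],"roll":0},{"linear":[0.8,0.4,0],"roll":0},{"linear":[0.8,0.4,0],"roll":0},{"linear":[0.8,0.4,0],"roll":0},{"linear":[0.8,0.4,0],"roll":0},{"linear":[0.8,0.4,0],"roll":0}]'
```

```text
time_s: 1.1
position: [0.121, -0.5364, 0.2508]
tool_rot: [[0.293, 0.956, -0.0], [0.956, -0.293, 0.001], [0.001, -0.0, -1.0]]
ft_force: [-0.4, 0.4, 0.1]
grip_width: 0.0857
gripper_force: 0.0
time_s: 2.1
position: [0.2492, -0.2787, 0.2508]
tool_rot: [[0.0, 1.0, -0.0], [1.0, -0.0, 0.0], [0.0, -0.0, -1.0]]
ft_force: [0.9, -1.3, 0.8]
grip_width: 0.0857
gripper_force: 0.0
```

```bash
python3 -m jog '[{"linear":[0.8,0.6,0],"roll":0},{"linear":[0.8,0.6,0],"roll":0},{"linear":[0.8,0.6,0],"roll":0},{"linear":[0.8,0.6,0],"roll":0},{"linear":[0.8,0.6,0],"roll":0},{"linear":[0.8,0.6,0],"roll":0},{"linear":[0.8,0.6,0],"roll":0},{"linear":[0,0,0],"roll":0},{"linear":[0,0,0],"roll":0}]'
python3 - <<'E'
from h import *
import json
c=optics.calibration("wrist");a=optics.get_image("wrist")
print(c['T']); json.dump({k:np.array(v).tolist() for k,v in c.items()},open('w1.json','w'))
cv2.imwrite('pics/w1.png',a[:,:,::-1])
k=biggest(red(a));print(cv2.minAreaRect(k))
E
```

```text
time_s: 2.85
position: [0.4173, -0.0548, 0.2506]
tool_rot: [[-0.005, 1.0, -0.001], [1.0, 0.005, 0.0], [0.0, -0.001, -1.0]]
ft_force: [-0.7, -0.0, 0.4]
grip_width: 0.0856
gripper_force: 0.0
[[ 1.      0.0042  0.      0.4163]
 [ 0.004  -0.9642 -0.2653  0.0124]
 [-0.0011  0.2653 -0.9642  0.4216]
 [ 0.      0.      0.      1.    ]]
((245.0, 149.5), (33.0, 8.0), 90.0)
```

View pics/w1.png

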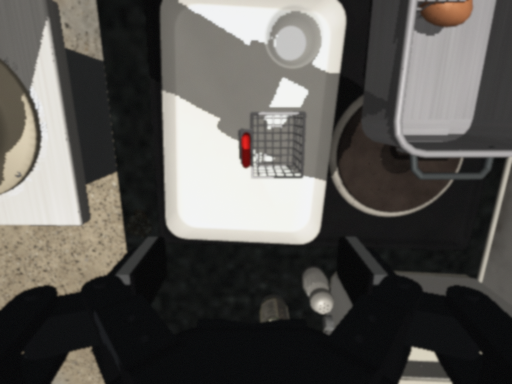

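Wrist view: red grip at about (246,150), basket mesh spanning (252–304, 110–178), tray beneath, pan at right with its near rim running (408,0)→(398,140). Now refine grip and rim.

```bash
python3 - <<'E'
from h import *
import json
S=optics.calibration("scene");D=optics.calibration("side");W=json.load(open('w1.json'))
a=cv2.imread('pics/scene0.png')[:,:,::-1];b=cv2.imread('pics/side0.png')[:,:,::-1];w=cv2.imread('pics/w1.png')[:,:,::-1]
def rd(i,box):
    i=i.astype(int);m=((i[...,0]>1.8*i[...,1])&(i[...,0]>1.8*i[...,2])&(i[...,0]>40)).astype(np.uint8);x0,y0,x1,y1=box
    k=np.zeros_like(m);k[y0:y1,x0:x1]=m[y0:y1,x0:x1];return k
R=[]
for c,i,box in((S,a,(270,190,310,250)),(D,b,(270,150,300,210)),(W,w,(225,120,260,185))):
    m=rd(i,box);k=biggest(m);M=cv2.moments(m,True);p=(M['m10']/M['m00'],M['m01']/M['m00']);print(p,cv2.boundingRect(k),M['m00'],cv2.minAreaRect(k));R.append(ray(c,p))
    if c is W:
        r=cv2.boundingRect(k)
        for v in (r[1],r[1]+r[3]): print("y at top",plane(W,(r[0]+r[2]/2,v),.133),plane(W,(r[0]+r[2]/2,v),.09))
        print("x",plane(W,(r[0],p[1]),.133),plane(W,(r[0]+r[2],p[1]),.133))
print(tri(R),tri(R[:2]))
# basket top rim corners at z~.083
for p in((251,111),(304,111),(251,178),(302,178)):print(plane(W,p,.083))
# pan rim points in wrist at .115
for p in((404,20),(402,60),(400,100)):print("rim",plane(W,p,.115))
E
```

```text
(289.625, 217.6875) (286, 207, 9, 24) 112.0 ((289.5135192871094, 218.41893005371094), (6.082762718200684, 23.67345428466797), 9.462322235107422)
(284.31481481481484, 180.57407407407408) (282, 169, 6, 24) 108.0 ((284.5, 180.5), (23.0, 5.0), 90.0)
(245.66319444444446, 148.78472222222223) (241, 133, 10, 34) 288.0 ((245.5, 149.5), (33.0, 9.0), 90.0)
y at top [ 0.4109 -0.0061  0.133 ] [ 0.4101 -0.0089  0.09  ]
y at top [ 0.4109 -0.0402  0.133 ] [ 0.4101 -0.048   0.09  ]
x [ 0.4059 -0.0217  0.133 ] [ 0.4159 -0.0216  0.133 ]
(array([ 0.4115, -0.0233,  0.1188]), [np.float64(1.0), np.float64(0.6), np.float64(1.2)]) (array([ 0.4124, -0.0248,  0.1177]), [np.float64(0.4), np.float64(0.4)])
[0.4157 0.0153 0.083 ]
[0.476  0.0155 0.083 ]
[ 0.416  -0.0627  0.083 ]
[ 0.4777 -0.0624  0.083 ]
rim [0.5612 0.099  0.115 ]
rim [0.5643 0.0639 0.115 ]
rim [0.5677 0.0264 0.115 ]
```

```bash
python3 - <<'E'
import cv2
w=cv2.imread('pics/w1.png')
A=cv2.resize(w[95:195,220:330],None,fx=5,fy=5,interpolation=cv2.INTER_NEAREST)
d=cv2.imread('pics/side0.png');B=cv2.resize(d[155:255,200:310],None,fx=5,fy=5,interpolation=cv2.INTER_NEAREST)[:, :240]
cv2.imwrite('pics/w1z.png',cv2.resize(cv2.hconcat([A,cv2.resize(d[155:255,240:300],None,fx=5,fy=5,interpolation=cv2.INTER_NEAREST)]),(790,465)))
E
```

```text
(no output)
```

View pics/w1z.png

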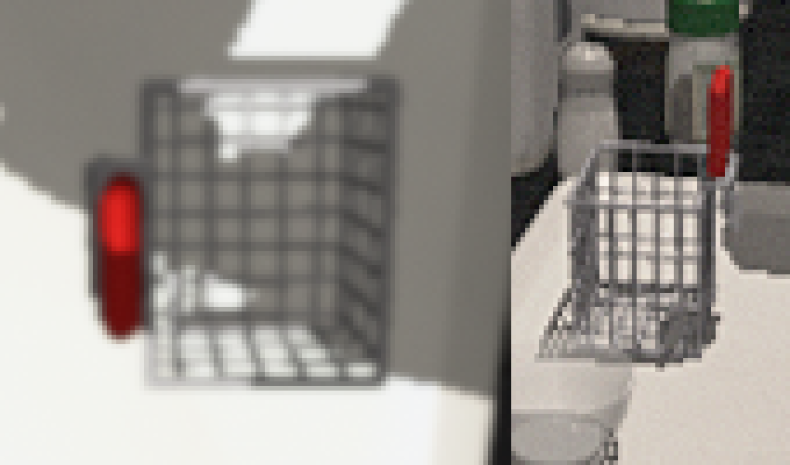

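```bash
python3 -m jog '[{"linear":[0.4,-0.08,0],"roll":0},{"linear":[0.39,-0.08,0],"roll":0},{"linear":[0,0,0.4],"roll":0},{"linear":[0,0,0.4],"roll":0},{"linear":[0,0,0.4],"roll":0},{"linear":[0,0,0.4],"roll":0},{"linear":[0,0,0.4],"roll":0},{"linear":[0,0,0.4],"roll":0},{"linear":[0,0,0.3],"roll":0},{"linear":[0,0,0.2],"roll":0},{"linear":[0,0,0],"roll":0},{"linear":[0,0,0],"roll":0}]' 0.1 90
python3 - <<'E'
from h import *
a=optics.get_image("wrist");b=optics.get_image("side")
cv2.imwrite('pics/g.png',cv2.hconcat([a[:,:,::-1],b[120:280,180:360,::-1].repeat(2,0).repeat(2,1)[:300,:280].copy() if 0 else cv2.resize(b[100:292,180:324,::-1],(288,384))]))
E
```

```text
time_s: 3.9
position: [0.4104, -0.0256, 0.1353]
tool_rot: [[0.001, 1.0, -0.0], [1.0, -0.001, -0.0], [-0.0, -0.0, -1.0]]
ft_force: [0.1, 0.2, 0.5]
grip_width: 0.0469
gripper_force: 0.0
```

View pics/g.png

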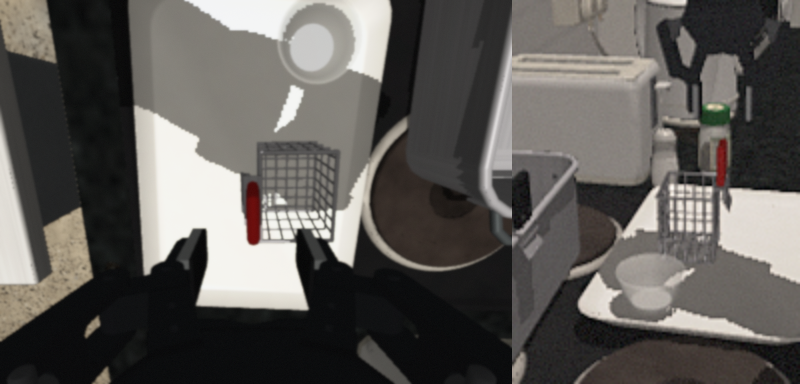

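The fingers straddle column ~250 and the red grip sits at column 253, rows 180–243. I'll check by projecting the TCP and re-triangulating.

```bash
python3 - <<'E'
from h import *
import json
W=optics.calibration("wrist");W1=json.load(open('w1.json'));s=env.observe();w=optics.get_image("wrist")
P=s['position'];print(P,s['time_s'],proj(W,P),proj(W,P+[0,0,.0]),[proj(W,P+np.array([dx,0,0])) for dx in(-.023,.023)])
print("expected grip ends at top",[proj(W,(.4108,y,.136)) for y in(-.0062,-.0402)],[proj(W,(.4108,-.0402,.09))])
i=w.astype(int);m=((i[...,0]>1.8*i[...,1])&(i[...,0]>1.8*i[...,2])&(i[...,0]>40)).astype(np.uint8)
r=cv2.boundingRect(biggest(m));print(r)
# top +y end seen in both: (245.5,133) & here
x=r[0]+r[2]/2
print(tri([ray(W1,(245.5,133)),ray(W,(x,r[1]))]),plane(W,(x,r[1]),.136),plane(W,(x,r[1]+r[3]),.136),plane(W,(x,r[1]+r[3]),.09))
E
```

```text
[ 0.4108 -0.0254  0.1357] 4.0 [252.6165 222.8329] [252.6165 222.8329] [array([216.5831, 222.8939]), array([288.6421, 222.7719])]
expected grip ends at top [array([252.5443, 193.9746]), array([252.5494, 244.2216])] [array([252.2252, 219.0737])]
(245, 182, 14, 62)
(array([ 0.4101, -0.0085,  0.0945]), [np.float64(0.5), np.float64(0.5)]) [0.4105 0.0014 0.136 ] [ 0.4104 -0.04    0.136 ] [ 0.4106 -0.0621  0.09  ]
```

```bash
python3 -m jog '[{"linear":[0.04,0,0.3],"roll":0},{"linear":[0,0,0.3],"roll":0},{"linear":[0,0,0.24],"roll":0},{"linear":[0,0,0],"roll":0},{"linear":[0,0,0],"roll":0}]' 0.1 90
python3 -m jog '[{"linear":[0,0,0],"roll":0},{"linear":[0,0,0],"roll":0},{"linear":[0,0,0],"roll":0},{"linear":[0,0,0],"roll":0},{"linear":[0,0,0],"roll":0},{"linear":[0,0,0],"roll":0},{"linear":[0,0,0],"roll":0},{"linear":[0,0,0],"roll":0}]' -1 90
```

```text
time_s: 4.47
position: [0.4107, -0.0233, 0.1018]
tool_rot: [[-0.0, 1.0, 0.0], [1.0, 0.0, -0.0], [-0.0, 0.0, -1.0]]
ft_force: [-0.2, 0.2, 0.3]
grip_width: 0.0468
gripper_force: 0.0
time_s: 5.13
position: [0.4112, -0.0234, 0.1023]
tool_rot: [[-0.0, 1.0, 0.002], [1.0, 0.0, -0.001], [-0.001, 0.002, -1.0]]
ft_force: [-1.0, 1.9, 5.1]
grip_width: 0.0058
gripper_force: 88.8
```

```bash
python3 -m jog '[{"linear":[0,0,-0.1],"roll":0},{"linear":[0,0,-0.1],"roll":0},{"linear":[0,0,-0.2],"roll":0},{"linear":[0,0,-0.4],"roll":0},{"linear":[0,0,-0.5],"roll":0},{"linear":[0,0,-0.5],"roll":0},{"linear":[0,0,-0.5],"roll":0},{"linear":[0,0,-0.5],"roll":0},{"linear":[0,0,-0.5],"roll":0},{"linear":[0,0,-0.4],"roll":0},{"linear":[0,0,-0.2],"roll":0},{"linear":[0,0,0],"roll":0}]'
python3 - <<'E'
from h import *
import json
n={}
for k in("wrist","scene","side"):
    c=optics.calibration(k);n[k]={q:np.array(v).tolist() for q,v in c.items()};cv2.imwrite(f'pics/L_{k}.png',optics.get_image(k)[:,:,::-1])
s=env.observe();print(s['position'],s['ft_force'],s['grip_width'],s['time_s'])
json.dump(n,open('L.json','w'))
w=cv2.imread('pics/L_wrist.png');d=cv2.imread('pics/L_side.png')
cv2.imwrite('pics/Lv.png',cv2.hconcat([w,cv2.resize(d[60:252,180:324],(288,384))]))
E
```

```text
time_s: 6.13
position: [0.4109, -0.0234, 0.259]
tool_rot: [[-0.0, 1.0, 0.003], [1.0, 0.0, -0.001], [-0.001, 0.003, -1.0]]
ft_force: [0.6, -0.4, -2.3]
grip_width: 0.006
gripper_force: 88.4
[ 0.41   -0.0231  0.2565] [-0.0159  0.6228 -3.1996] 0.006165325119313808 6.2833
```

View pics/Lv.png

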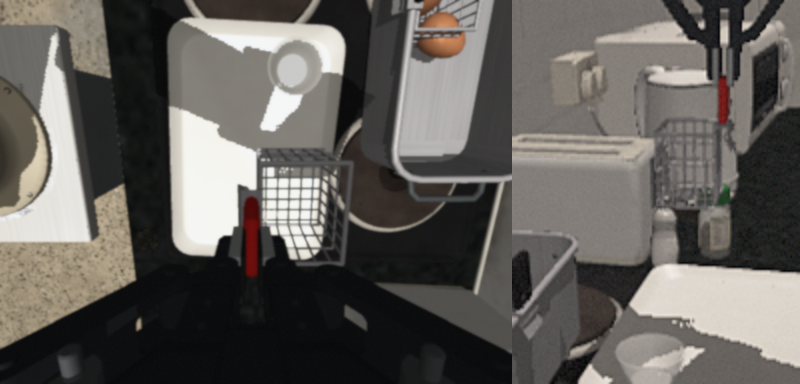

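The grip is held square (red at column ~252, basket wires parallel to the image edges), with about 2–3 N of weight. The pan's near rim is at right, tilted a few degrees. Move above the rim and measure it.

```bash
python3 -m jog '[{"linear":[0.2,0.2,0],"roll":0},{"linear":[0.22,0.4,0],"roll":0},{"linear":[0.22,0.45,0],"roll":0},{"linear":[0.22,0.45,0],"roll":0},{"linear":[0.22,0.45,0],"roll":0},{"linear":[0.22,0.45,0],"roll":0},{"linear":[0.22,0.45,0],"roll":0},{"linear":[0.22,0.4,0],"roll":0},{"linear":[0.2,0.3,0],"roll":0},{"linear":[0,0,0],"roll":0},{"linear":[0,0,0],"roll":0}]'
python3 - <<'E'
from h import *
import json
n={}
for k in("wrist","scene","side"):
    c=optics.calibration(k);n[k]={q:np.array(v).tolist() for q,v in c.items()};cv2.imwrite(f'pics/M_{k}.png',optics.get_image(k)[:,:,::-1])
s=env.observe();print(s['position'],s['ft_force'],s['grip_width'],s['time_s'])
json.dump(n,open('M.json','w'))
w=cv2.imread('pics/M_wrist.png');d=cv2.imread('pics/M_side.png')
cv2.imwrite('pics/Mv.png',cv2.hconcat([w,cv2.resize(d[80:272,80:224],(288,384))]))
E
```

```text
time_s: 7.2
position: [0.5522, 0.0545, 0.2559]
tool_rot: [[-0.001, 1.0, -0.003], [1.0, 0.001, 0.0], [0.0, -0.003, -1.0]]
ft_force: [-0.3, 0.8, -2.6]
grip_width: 0.0058
gripper_force: 88.4
[0.5518 0.054  0.2572] [ 0.262   0.1814 -2.8122] 0.006130358929656886 7.35
```

View pics/Mv.png

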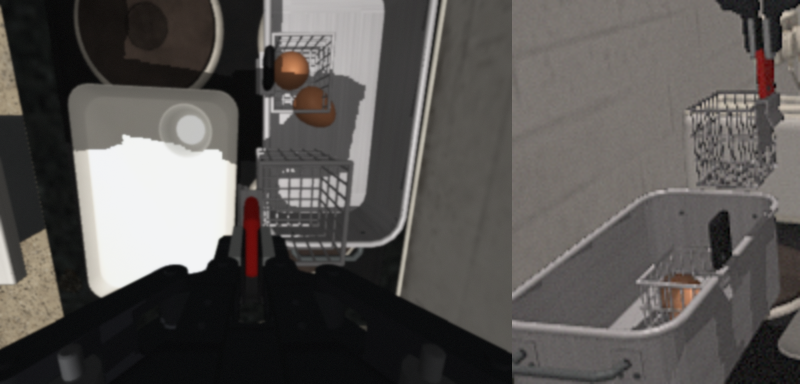

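Wrist view: near rim is the bright vertical band at column ~264 (rows 0–150); the egg basket's mesh spans rows 33–110 with the black grip at (268,68). I'll extract the rim line in several views and intersect.

```bash
python3 - <<'E'
from h import *
w=cv2.imread('pics/M_wrist.png',0)
for v in (4,12,20,28,112,120,128,136,144): print(v,w[v,252:278])
def prof(f,p,q,n=9,h=7):
    g=cv2.imread(f,0).astype(np.float32);p,q=np.array(p,float),np.array(q,float);d=(q-p)/np.linalg.norm(q-p);nn=np.array([-d[1],d[0]])
    for t in np.linspace(0,1,n):
        c=p+t*(q-p);P=np.array([c+nn*s for s in np.arange(-h,h+.1,1)],np.float32)
        print(c.round(0),nn.round(2),cv2.remap(g,P[None,:,0],P[None,:,1],cv2.INTER_LINEAR)[0].astype(int))
print('scene');prof('pics/scene0.png',(217,208),(158,282),12)
print('side');prof('pics/side0.png',(208,192),(172,252),9)
E
```

```text
4 [ 23  23  22  23  21  22  23  21  24  25  42  81 124 155 175 184 179 161
 134 107  90  87  88  89  88  89]
12 [ 22  22  22  22  23  22  22  23  24  25  45  84 125 156 176 185 180 160
 133 105  89  88  89  89  89  90]
20 [ 22  22  23  23  24  22  24  34  61  93 112 122 137 159 178 187 181 159
 133 107  90  86  85  85  86  86]
28 [ 24  21  22  21  24  32  57  93 123 138 138 135 142 162 180 187 179 157
 131 104  88  86  85  84  85  84]
112 [  9  10  11  10  11  11  10  11  12  19  50  98 149 187 205 199 171 141
 132 144 157 159 156 157 156 156]
120 [  8  10   9  10  11  11  11  10  11  19  50 100 150 188 206 198 168 136
 106  90  85  86  85  84  85  89]
128 [ 10  10  12  10   8  10  10  10   8  20  50 100 150 189 208 197 169 135
 108  90  85  85  84  84  84  84]
136 [ 11  12  10  10  10   9  10  11  11  25  59 107 153 187 202 190 157 119
  90  81  82  83  83  82  82  83]
144 [10 11 10 13 10 11 11 10 11 22 44 64 72 77 82 80 77 72 73 79 82 83 83 82
 82 83]
scene
[217. 208.] [-0.78 -0.62] [ 60  59  56  68  59  59  95 150 161 104  68  71  73  75  76]
[212. 215.] [-0.78 -0.62] [ 76  65  64
[... 966 characters left out ...]
 28  41  56  64  63  63  61  61  90 133 156 132  83  73]
[204. 200.] [-0.86 -0.51] [ 79  82  80  69  65  64  64  66  65  64  75 124 154 146 106]
[199. 207.] [-0.86 -0.51] [ 79  80  80  80  80  78  67  68  65  64  64  73 111 148 159]
[194. 214.] [-0.86 -0.51] [ 84  82  82  81  74  65  67  66  67  79  99  70  61 112 153]
[190. 222.] [-0.86 -0.51] [ 80  79  81  80 107 128 119 124 110  70  77  96  82  78  71]
[186. 230.] [-0.86 -0.51] [78 80 74 61 62 63 60 63 65 64 63 66 68 64 64]
[181. 237.] [-0.86 -0.51] [65 67 66 61 64 67 64 61 64 65 64 66 67 62 66]
[176. 244.] [-0.86 -0.51] [70 77 83 81 81 81 81 81 82 73 62 66 68 64 62]
[172. 252.] [-0.86 -0.51] [80 81 80 81 81 81 80 79 78 80 79 74 64 63 68]
```

```bash
python3 - <<'E'
from h import *
import json
M=json.load(open('M.json'));W=M['wrist'];S=M['scene']
g=cv2.imread('pics/M_wrist.png',0).astype(float)
def cross(r,i0,i1,lev):
    st=1 if i1>i0 else -1
    for i in range(i0,i1,st):
        if r[i]<lev<=r[i+st]: return i+st*(lev-r[i])/(r[i+st]-r[i])
pts=[]
for v in list(range(2,14))+list(range(117,133)):
    r=g[v];pk=255+np.argmax(r[255:280]);o=cross(r,255,pk,(r[pk]+r[256])/2);i=cross(r,276,pk,(r[pk]+86)/2);pts.append((v,o,i))
pts=np.array(pts)
for z in(.110,.114,.118):
    for nm,col in(("outer",1),("inner",2),("mid",None)):
        C=pts[:,col] if col else pts[:,1:].mean(1)
        X=np.array([plane(W,(c,v),z) for c,v in zip(C,pts[:,0])])
        k=np.polyfit(X[:,1],X[:,0],1);print(z,nm,"x=%.4f at y=.1, yaw %.2f deg"%(np.polyval(k,.1),-np.degrees(np.arctan(k[0]))),"y range",X[[0,-1],1], "res",np.std(X[:,0]-np.polyval(k,X[:,1])).round(5))
# scene inner edge at two profile pts -> plane; intersect w/ wrist mid at that
nn=np.array([-.78,-.62])
o,d1=ray(S,np.array([217.,208])+nn*1.8);_,d2=ray(S,np.array([206.,221])+nn*1.65)
N=np.cross(d1,d2);N/=np.linalg.norm(N);N*=np.sign(N[2])
print(o,d1,d2,N)
for v in(128,):
    ow,dw=ray(W,(pts[pts[:,0]==v][0,1:].mean(),v))
    # axis lies 4mm below the tangent plane (outer side)
    t=((o-ow)@N-.004)/(dw@N);print("axis pt",ow+t*dw,"crest z",(ow+t*dw)[2]+.004)
# red grip
i=cv2.imread('pics/M_wrist.png')[:,:,::-1].astype(int);m=((i[...,0]>1.8*i[...,1])&(i[...,0]>1.8*i[...,2])&(i[...,0]>40)).astype(np.uint8);m[:180]=0;m[:,:235]=0;m[:,270:]=0
k=biggest(m);print(cv2.boundingRect(k))
P=np.array(env.observe()['position']);zt=P[2]-.102+.137
for v in (205,215,225,240,260,270):
    c=np.where(m[v])[0];print(v,c.min(),c.max(),plane(W,(c.mean(),v),zt)[:2],plane(W,(c.mean(),v),zt-.04)[:2])
print(P)
E
```

```text
0.11 outer x=0.5638 at y=.1, yaw 0.46 deg y range [0.2262 0.1025] res 4e-05
0.11 inner x=0.5697 at y=.1, yaw 0.27 deg y range [0.2261 0.1025] res 2e-05
0.11 mid x=0.5667 at y=.1, yaw 0.37 deg y range [0.2262 0.1025] res 2e-05
0.114 outer x=0.5637 at y=.1, yaw 0.46 deg y range [0.2248 0.1027] res 4e-05
0.114 inner x=0.5695 at y=.1, yaw 0.27 deg y range [0.2248 0.1027] res 2e-05
0.114 mid x=0.5666 at y=.1, yaw 0.37 deg y range [0.2248 0.1027] res 2e-05
0.118 outer x=0.5635 at y=.1, yaw 0.46 deg y range [0.2235 0.103 ] res 4e-05
0.118 inner x=0.5692 at y=.1, yaw 0.27 deg y range [0.2235 0.103 ] res 2e-05
0.118 mid x=0.5664 at y=.1, yaw 0.37 deg y range [0.2235 0.103 ] res 2e-05
[0.2727 0.478  0.6655] [ 0.3848 -0.5943 -0.7062] [ 0.3992 -0.5551 -0.7298] [ 0.8697 -0.0228  0.4931]
axis pt [0.5661 0.1073 0.1228] crest z 0.1267981175615822
(243, 197, 17, 81)
205 245 257 [0.5513 0.0782] [0.5511 0.0653]
215 244 258 [0.5513 0.0729] [0.5511 0.0585]
225 243 259 [0.5513 0.0676] [0.5511 0.0515]
240 245 257 [0.5513 0.0594] [0.5511 0.0409]
260 245 257 [0.5513 0.048 ] [0.5511 0.0261]
270 245 257 [0.5513 0.0422] [0.5511 0.0186]
[0.5518 0.054  0.2572]
```

```bash
python3 - <<'E'
from h import *
import json
M=json.load(open('M.json'));W=M['wrist']
def inner(f,c,p,q,n=14,h=8):
    g=cv2.imread(f,0).astype(np.float32);p,q=np.array(p,float),np.array(q,float);d=(q-p)/np.linalg.norm(q-p);nn=np.array([-d[1],d[0]]);out=[]
    ss=np.arange(-h,h+.01,.25)
    for t in np.linspace(0,1,n):
        ctr=p+t*(q-p);P=np.array([ctr+nn*s for s in ss],np.float32);r=cv2.remap(g,P[None,:,0],P[None,:,1],cv2.INTER_LINEAR)[0]
        k=np.argmax(r);lo=r[min(k+12,len(r)-1)]
        if k+12>=len(r) or r[k]-lo<50: continue
        j=k+np.argmax(r[k:]<(r[k]+lo)/2);out.append(ctr+nn*ss[j])
    return np.array(out)
for nm,f,p,q in(("scene",'pics/scene0.png',(218,208),(206,222)),("side",'pics/side0.png',(204,189),(190,215))):
    c=M[nm];E=inner(f,c,p,q)
    vx,vy,x0,y0=cv2.fitLine(E.astype(np.float32),cv2.DIST_HUBER,0,.01,.01).ravel()
    A=np.array([x0,y0]);V=np.array([vx,vy]);o,d1=ray(c,A-8*V);_,d2=ray(c,A+8*V);N=np.cross(d1,d2);N/=np.linalg.norm(N);N*=np.sign(N[2])
    res=(E-A)@np.array([-vy,vx])
    # use rim x from wrist at y: .5668 (z weakly dependent), require plane dist -4mm at y where edge is seen
    ry=plane(c,A,.12)[1];x=.5668-np.tan(np.radians(.37))*(ry-.1)
    z=o[2]+(-.004-N[0]*(x-o[0])-N[1]*(ry-o[1]))/N[2]
    print(nm,len(E),res.std(),N,"y",ry,"crest z",z+.004)
S,D=M['scene'],M['side']
# black plate in scene/side: top/bottom extents per column band
for f,box in(('scene0',(165,228,196,270)),('side0',(172,180,200,224))):
    g=cv2.imread(f'pics/{f}.png').max(2);x0,y0,x1,y1=box;m=np.zeros_like(g);m[y0:y1,x0:x1]=(g[y0:y1,x0:x1]<40)
    k=biggest(m);print(f);print('\n'.join(''.join('#' if v else '.' for v in r) for r in m[y0:y1,x0:x1]))
i=cv2.imread('pics/M_wrist.png').max(2);print(i[44:98:4,256:284])
E
```

```text
scene 14 0.09280355342833627 [0.8819 0.0121 0.4713] y 0.040014318698268325 crest z 0.12130252599593583
side 14 0.34629420718617365 [0.7834 0.0258 0.621 ] y 0.1207674558292211 crest z 0.11947491123429377
scene0
...............................
...............................
...............................
...............................
...............................
...............................
...............#...............
..............#.##.............
.............#...#.............
.................##............
...........#....###............
...............#.##............
..........#...#...#............
.........#.......##............
............#....#.............
..............#...##...........
............#.....##...........
......#.........#.##...........
......#...........##...........
......##........#.##...........
.......#....#....#.............
.......#...##..................
.......#.##......##............
.......##.#.....###............
........#.......##.............
........#.#.#.###..............
........#......#...............
........##..#..#..........
[... 2674 characters left out ...]
 43  54  58  66  78  82  68  37  13   9   9  13   8  12  10   9  10  18
   35  53  60  64  66  67  67  70  70  72]
 [ 42  54  58  65  75  71  50  25  14  10  10  10  11  11   9  12  11  17
   35  47  56  57  59  60  62  62  63  65]
 [ 41  53  57  66  76  72  50  26  10   7   8  10  11   9  10  11  21  38
   59  73  73  64  56  56  54  55  55  57]
 [ 42  54  59  66  79  84  75  53  27  14   7   9  10  15  30  51  70  79
   79  82  88  91  91  88  82  72  63  58]
 [ 41  52  55  64  77  84  86  85  84  82  81  82  84  87  85  86  84  82
   78  79  84  85  85  86  85  84  83  84]
 [ 13  13  14  16  19  28  49  85 106 103  99  98  90  83  87 101 109 101
   89  88  89  88  90  91  93 106 139 159]]
```

```bash
python3 - <<'E'
from h import *
import json
W=json.load(open('M.json'))['wrist']
for v in(60,72,80): print("plate right edge",plane(W,(273.8,v),.168),"left@top",plane(W,(263.2,v),.168),"left@bot",plane(W,(263.2,v),.124))
print("black ends: +y bottom",plane(W,(268,47),.124),"-y top",plane(W,(268,89.5),.168))
print("red right/left edges",plane(W,(257.5,250),.292),plane(W,(244.5,250),.292))
g=cv2.imread('pics/M_wrist.png',0)
print(g[26:42,290:326:5].T);print(g[100:120,285:326:5].T)
E
```

```text
plate right edge [0.5698 0.1647 0.168 ] left@top [0.561  0.1647 0.168 ] left@bot [0.5625 0.172  0.124 ]
plate right edge [0.57   0.1555 0.168 ] left@top [0.5611 0.1555 0.168 ] left@bot [0.5627 0.1612 0.124 ]
plate right edge [0.5701 0.1492 0.168 ] left@top [0.5612 0.1492 0.168 ] left@bot [0.5628 0.1538 0.124 ]
black ends: +y bottom [0.567  0.1836 0.124 ] -y top [0.5653 0.1416 0.168 ]
red right/left edges [0.5547 0.0537 0.292 ] [0.5479 0.0537 0.292 ]
[[185 185 185 187 184 177 170 175 168 137 105  98 105 118 132 146]
 [188 188 189 189 188 180 172 175 169 150 151 174 176 171 172 169]
 [186 186 187 186 185 178 172 175 166 137 111 101  99 107 127 146]
 [183 183 184 184 183 177 171 174 168 153 159 175 173 167 166 161]
 [187 187 187 188 188 183 177 175 165 144 133 126 110 102 115 140]
 [184 184 183 183 183 176 173 172 161 147 155 171 167 154 155 153]
 [183 184 184 184 182 178 174 172 161 144 143 140 118  98 106 132]
 [182 182 182 181 180 176 174 173 157 137 142 161 160 150 151 154]]
[[170 178 167 127  96  88  86  80  86 115 156 177 172 178 197 207 208 207
  202 191]
 [182 188 181 154 123  95  82  82  87 113 155 176 168 165 164 142 117  98
   87  85]
 [ 71  72  73  74  73  69  62  52  49  60  76  79  70  60  62  69  77  81
   83  84]
 [ 59  60  60  58  58  58  57  55  55  61  75  81  69  54  49  45  46  44
   45  51]
 [ 65  64  63  65  64  64  62  61  62  67  77  79  71  57  54  54  53  50
   49  46]
 [ 73  74  74  73  72  72  70  68  66  70  77  80  71  61  59  58  56  56
   54  54]
 [ 72  74  74  74  74  75  73  72  70  71  77  79  72  64  63  61  61  60
   58  57]
 [ 68  69  68  69  68  69  68  69  70  72  78  79  73  65  64  65  63  64
   61  60]
 [ 67  67  67  67  66  60  54  56  62  70  77  79  71  64  64  64  64  64
   63  61]]
```

Rim crest ≈ (x 0.5668, z 0.1205), yaw 0.4°. Egg basket centre ≈ y 0.16, so contact is expected at y ≈ 0.084. Move over the rim with the hook ~2.5 mm inside and lower most of the way.

```bash
python3 -m jog '[{"linear":[0,0.2,0],"roll":-0.07},{"linear":[0,0.23,0],"roll":0},{"linear":[0,0,0],"roll":0},{"linear":[0,0,0],"roll":0},{"linear":[0,0,0.2],"roll":0},{"linear":[0,0,0.3],"roll":0},{"linear":[0,0,0.4],"roll":0},{"linear":[0,0,0.4],"roll":0},{"linear":[0,0,0.4],"roll":0},{"linear":[0,0,0.4],"roll":0},{"linear":[0,0,0.2],"roll":0},{"linear":[0,0,0],"roll":0}]'
python3 -m jog '[{"linear":[0,0,0],"roll":0},{"linear":[0,0,0],"roll":0},{"linear":[0,0,0],"roll":0}]'
python3 - <<'E'
from h import *
import json
W=optics.calibration("wrist");w=optics.get_image("wrist");d=optics.get_image("side");s=env.observe()
print(s['position'],s['ft_force'],s['time_s'],optics.get_image("scene").shape)
g=cv2.cvtColor(w,cv2.COLOR_RGB2GRAY)
json.dump({q:np.array(v).tolist() for q,v in W.items()},open('N.json','w'))
cv2.imwrite('pics/N_wrist.png',w[:,:,::-1]);cv2.imwrite('pics/N_side.png',d[:,:,::-1])
cv2.imwrite('pics/Nv.png',cv2.hconcat([cv2.resize(w[120:290,180:330,::-1],(450,510)),cv2.resize(d[110:263,130:225,::-1],(317,510))]))
E
```

```text
time_s: 8.35
position: [0.5686, 0.0545, 0.1635]
tool_rot: [[-0.006, 1.0, -0.004], [1.0, 0.006, 0.0], [0.0, -0.004, -1.0]]
ft_force: [-0.7, 1.0, -1.4]
grip_width: 0.0059
gripper_force: 88.4
time_s: 8.6
position: [0.5701, 0.0544, 0.1664]
tool_rot: [[-0.006, 1.0, 0.002], [1.0, 0.006, -0.0], [-0.0, 0.002, -1.0]]
ft_force: [-0.5, 0.3, -1.3]
grip_width: 0.0057
gripper_force: 88.4
[0.57   0.0544 0.1661] [-0.5021  0.4922 -1.8926] 8.7 (384, 512, 3)
```

View pics/Nv.png

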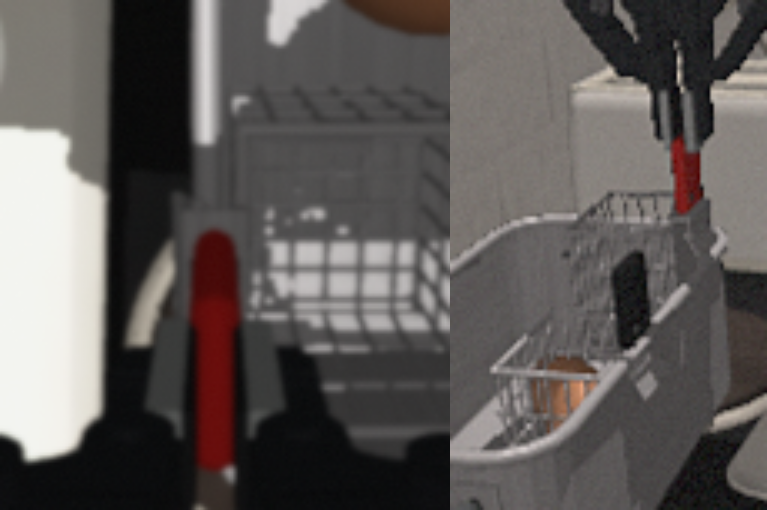

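Rim at column ≈247.5 and grip at ≈251.3: the hook is about 3.5 mm inside and the lip is outboard. Shift back 1 mm and lower to ~16 mm above the crest.

```bash
python3 -m jog '[{"linear":[0,-0.025,0],"roll":0},{"linear":[0,0,0.1],"roll":0},{"linear":[0,0,0.1],"roll":0},{"linear":[0,0,0.1],"roll":0},{"linear":[0,0,0.05],"roll":0},{"linear":[0,0,0.05],"roll":0},{"linear":[0,0,0.02],"roll":0},{"linear":[0,0,0],"roll":0},{"linear":[0,0,0],"roll":0},{"linear":[0,0,0],"roll":0}]'
for i in 1 2; do python3 -m jog '[{"linear":[0,-0.015,0],"roll":0},{"linear":[0,-0.015,0],"roll":0},{"linear":[0,0,0],"roll":0}]' | grep -E 'pos|ft'; done
```

```text
time_s: 9.58
position: [0.5688, 0.0544, 0.1488]
tool_rot: [[-0.006, 1.0, 0.0], [1.0, 0.006, -0.0], [-0.0, 0.0, -1.0]]
ft_force: [-0.2, -0.2, -1.7]
grip_width: 0.0056
gripper_force: 88.4
position: [0.5676, 0.0544, 0.1488]
ft_force: [1.5, 0.6, -2.6]
position: [0.5666, 0.0544, 0.1487]
ft_force: [1.8, -0.1, -3.6]
```

```bash
for i in 1 2; do python3 -m jog '[{"linear":[0,-0.012,0],"roll":0},{"linear":[0,0,0],"roll":0},{"linear":[0,0,0],"roll":0}]' | grep -E 'pos|ft|tool'; done
```

```text
position: [0.5662, 0.0544, 0.1487]
tool_rot: [[-0.006, 1.0, 0.001], [1.0, 0.006, 0.0], [0.0, 0.001, -1.0]]
ft_force: [3.5, 0.7, -3.9]
position: [0.5656, 0.0543, 0.1486]
tool_rot: [[-0.006, 1.0, 0.001], [1.0, 0.006, -0.0], [-0.0, 0.001, -1.0]]
ft_force: [5.1, -0.7, -4.8]
```

```bash
python3 -m jog '[{"linear":[0,0.045,0],"roll":0},{"linear":[0,0,0],"roll":0},{"linear":[0,0,0],"roll":0}]' | grep -E 'pos|ft'; for i in 1 2; do python3 -m jog '[{"linear":[0,0,0.012],"roll":0},{"linear":[0,0,0.013],"roll":0},{"linear":[0,0,0],"roll":0},{"linear":[0,0,0],"roll":0}]' | grep -E 'pos|ft'; done
```

```text
position: [0.567, 0.0544, 0.1487]
ft_force: [1.5, -0.5, -2.0]
position: [0.567, 0.0544, 0.1476]
ft_force: [2.3, -0.4, -0.8]
position: [0.5671, 0.0544, 0.1465]
ft_force: [1.7, 0.2, -2.6]
```

```bash
python3 -m jog '[{"linear":[0,0.02,0],"roll":0},{"linear":[0,0,0],"roll":0},{"linear":[0,0,0],"roll":0}]' | grep -E 'pos|ft'; for i in 1 2 3; do python3 -m jog '[{"linear":[0,0,0.012],"roll":0},{"linear":[0,0,0.013],"roll":0},{"linear":[0,0,0],"roll":0},{"linear":[0,0,0],"roll":0}]' | grep -E 'pos|ft'; done
```

```text
position: [0.5677, 0.0544, 0.1465]
ft_force: [1.4, 0.2, -2.1]
position: [0.5678, 0.0544, 0.1455]
ft_force: [0.7, -0.7, -2.9]
position: [0.5679, 0.0544, 0.1446]
ft_force: [-0.2, -0.4, -1.5]
position: [0.5679, 0.0544, 0.1436]
ft_force: [-0.8, -0.3, -0.7]
```

Wall contact and foot rub agree with the geometry: home should be at TCP z ≈ 0.133. Raise to ~12 mm above the crest and slide left.

```bash
python3 -m jog '[{"linear":[0,0,-0.025],"roll":0},{"linear":[0,0,-0.025],"roll":0},{"linear":[0.05,0,0],"roll":0},{"linear":[0.05,0,0],"roll":0},{"linear":[0.05,0,0],"roll":0},{"linear":[0.05,0,0],"roll":0},{"linear":[0.05,0,0],"roll":0},{"linear":[0.05,0,0],"roll":0},{"linear":[0.05,0,0],"roll":0},{"linear":[0.05,0,0],"roll":0},{"linear":[0,0,0],"roll":0},{"linear":[0,0,0],"roll":0}]' | grep -E 'pos|ft'
for i in 1 2 3; do python3 -m jog '[{"linear":[0.025,0,0],"roll":0},{"linear":[0.025,0,0],"roll":0},{"linear":[0,0,0],"roll":0}]' | grep -E 'pos|ft'; done
```

```text
position: [0.5678, 0.0705, 0.1456]
ft_force: [-0.6, -0.2, -2.2]
position: [0.5678, 0.0725, 0.1456]
ft_force: [0.0, 0.3, -1.8]
position: [0.5678, 0.0746, 0.1456]
ft_force: [1.4, -0.1, -1.0]
position: [0.5678, 0.0765, 0.1456]
ft_force: [-0.6, 0.7, -1.8]
```

```bash
for i in 1 2 3; do python3 -m jog '[{"linear":[0.0125,0,0],"roll":0},{"linear":[0.0125,0,0],"roll":0},{"linear":[0,0,0],"roll":0}]' | grep -E 'pos|ft'; done
```

```text
position: [0.5678, 0.0775, 0.1456]
ft_force: [0.0, -0.6, -1.7]
position: [0.5678, 0.0785, 0.1456]
ft_force: [-0.6, 0.2, -1.7]
position: [0.5678, 0.0795, 0.1456]
ft_force: [0.1, 0.3, -0.7]
```

```bash
for i in 1 2 3; do python3 -m jog '[{"linear":[0.0125,0,0],"roll":0},{"linear":[0.0125,0,0],"roll":0},{"linear":[0,0,0],"roll":0}]' | grep -E 'pos|ft'; done
```

```text
position: [0.5678, 0.0805, 0.1456]
ft_force: [0.9, -0.0, -1.7]
position: [0.5678, 0.0815, 0.1456]
ft_force: [0.2, -0.0, -1.3]
position: [0.5677, 0.0825, 0.1456]
ft_force: [-0.5, -0.0, -2.4]
```

```bash
for i in 1 2 3 4; do python3 -m jog '[{"linear":[0.0125,0,0],"roll":0},{"linear":[0,0,0],"roll":0},{"linear":[0,0,0],"roll":0}]' | grep -E 'pos|ft'; done
```

```text
position: [0.5678, 0.0829, 0.1456]
ft_force: [-0.1, 0.4, -1.3]
position: [0.5678, 0.0834, 0.1456]
ft_force: [0.4, -0.3, -1.9]
position: [0.5678, 0.0839, 0.1456]
ft_force: [-0.0, 0.4, -2.4]
position: [0.5678, 0.0844, 0.1456]
ft_force: [-0.5, 1.0, -2.3]
```

```bash
for i in 1 2 3 4; do python3 -m jog '[{"linear":[0.0125,0,0],"roll":0},{"linear":[0,0,0],"roll":0},{"linear":[0,0,0],"roll":0}]' | grep -E 'pos|ft'; done
python3 - <<'E'
from h import *
w=optics.get_image("wrist");d=optics.get_image("side");s=env.observe();print(s['position'],s['ft_force'],s['time_s'])
cv2.imwrite('pics/P_wrist.png',w[:,:,::-1]);cv2.imwrite('pics/P_side.png',d[:,:,::-1])
cv2.imwrite('pics/Pv.png',cv2.hconcat([cv2.resize(w[60:260,200:350,::-1],(450,600)),cv2.resize(d[140:270,130:205,::-1],(346,600))]))
E
```

```text
position: [0.5678, 0.0849, 0.1456]
ft_force: [0.1, 0.2, -2.1]
position: [0.5678, 0.0853, 0.1457]
ft_force: [0.1, -1.6, -2.1]
position: [0.5678, 0.0856, 0.1457]
ft_force: [-0.2, -3.3, -0.8]
position: [0.5678, 0.086, 0.1458]
ft_force: [-1.0, -5.4, 2.0]
[0.5678 0.086  0.1458] [-0.1731 -5.0901  1.151 ] 18.1
```

View pics/Pv.png

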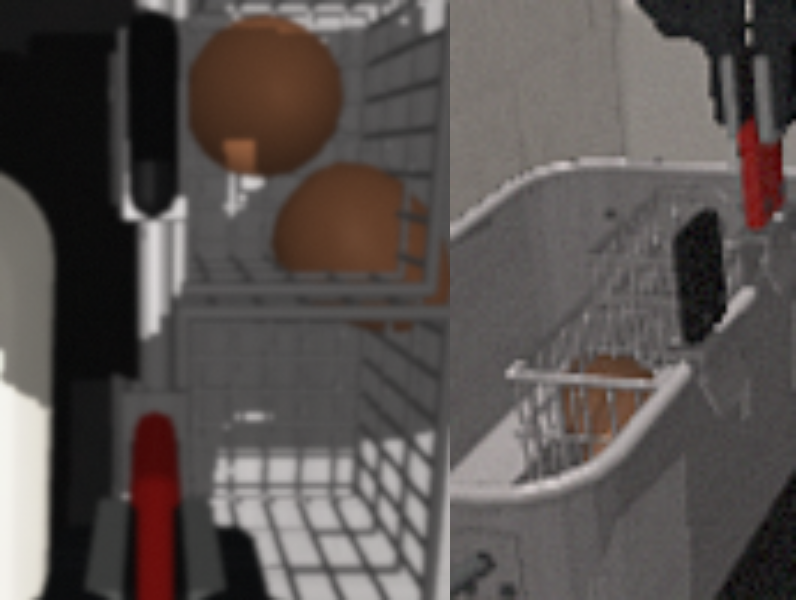

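Contact felt at y ≈ 0.0852 and seen: the two mesh rims touch at row ~300 of the crop, with the egg basket unmoved. Ease the side load, draw the wall back onto the rim, and start lowering.

```bash
python3 -m jog '[{"linear":[-0.022,0,0],"roll":0},{"linear":[0,0,0],"roll":0},{"linear":[0,-0.017,0],"roll":0},{"linear":[0,-0.018,0],"roll":0},{"linear":[0,0,0],"roll":0},{"linear":[0,0,0],"roll":0}]' | grep -E 'pos|ft'; for i in 1 2 3; do python3 -m jog '[{"linear":[0,0,0.0125],"roll":0},{"linear":[0,0,0.0125],"roll":0},{"linear":[0,0,0],"roll":0}]' | grep -E 'pos|ft'; done
```

```text
position: [0.5666, 0.0856, 0.1455]
ft_force: [3.4, -1.7, -3.8]
position: [0.5666, 0.0855, 0.145]
ft_force: [2.5, -2.8, 0.5]
position: [0.5665, 0.0855, 0.1437]
ft_force: [2.0, -2.5, -0.1]
position: [0.5664, 0.0855, 0.1426]
ft_force: [3.2, -3.3, 1.2]
```

```bash
for i in 1 2 3; do python3 -m jog '[{"linear":[0,0,0.0125],"roll":0},{"linear":[0,0,0.0125],"roll":0},{"linear":[0,0,0],"roll":0}]' | grep -E 'pos|ft'; done
```

```text
position: [0.5664, 0.0855, 0.1415]
ft_force: [3.0, -2.3, -0.3]
position: [0.5664, 0.0855, 0.1405]
ft_force: [2.6, -2.6, 0.3]
position: [0.5664, 0.0855, 0.1396]
ft_force: [2.5, -3.2, 1.0]
```

```bash
for i in 1 2 3 4; do python3 -m jog '[{"linear":[0,0,0.0125],"roll":0},{"linear":[0,0,0],"roll":0},{"linear":[0,0,0],"roll":0}]' | grep -E 'pos|ft'; done
```

```text
position: [0.5664, 0.0855, 0.1391]
ft_force: [2.7, -3.8, 1.6]
position: [0.5664, 0.0855, 0.1387]
ft_force: [2.7, -3.0, 3.2]
position: [0.5664, 0.0855, 0.1383]
ft_force: [2.7, -3.0, 4.7]
position: [0.5665, 0.0855, 0.1378]
ft_force: [1.8, -4.2, 5.0]
```

```bash
for i in 1 2 3; do python3 -m jog '[{"linear":[0,-0.004,0.0125],"roll":0},{"linear":[0,0,0],"roll":0},{"linear":[0,0,0],"roll":0}]' | grep -E 'pos|ft'; done
```

```text
position: [0.5664, 0.0855, 0.1374]
ft_force: [2.2, -3.2, 5.5]
position: [0.5664, 0.0855, 0.1369]
ft_force: [2.8, -3.6, 5.6]
position: [0.5663, 0.0855, 0.1365]
ft_force: [3.6, -2.9, 5.0]
```

```bash
for i in 1 2 3 4; do python3 -m jog '[{"linear":[0,0,0.0125],"roll":0},{"linear":[0,0,0],"roll":0},{"linear":[0,0,0],"roll":0}]' | grep -E 'pos|ft'; done
```

```text
position: [0.5663, 0.0855, 0.136]
ft_force: [2.6, -3.4, 5.4]
position: [0.5663, 0.0855, 0.1355]
ft_force: [2.5, -2.9, 4.1]
position: [0.5663, 0.0855, 0.1349]
ft_force: [2.8, -2.6, 5.6]
position: [0.5663, 0.0855, 0.1344]
ft_force: [2.8, -3.4, 5.3]
```

```bash
for i in 1 2 3; do python3 -m jog '[{"linear":[0,0,0.0125],"roll":0},{"linear":[0,0,0],"roll":0},{"linear":[0,0,0],"roll":0}]' | grep -E 'pos|ft'; done
```

```text
position: [0.5663, 0.0855, 0.1338]
ft_force: [4.1, -3.8, 5.1]
position: [0.5662, 0.0855, 0.1333]
ft_force: [3.6, -2.5, 4.6]
position: [0.5662, 0.0855, 0.1327]
ft_force: [4.6, -3.3, 4.3]
```

```bash
for i in 1 2 3; do python3 -m jog '[{"linear":[0,0,0.0125],"roll":0},{"linear":[0,0,0],"roll":0},{"linear":[0,0,0],"roll":0}]' | grep -E 'pos|ft'; done
```

```text
position: [0.5662, 0.0854, 0.1321]
ft_force: [4.3, -3.6, 3.6]
position: [0.5662, 0.0855, 0.1316]
ft_force: [3.6, -3.1, 3.6]
position: [0.5662, 0.0854, 0.131]
ft_force: [5.0, -3.8, 2.2]
```

```bash
for i in 1 2 3; do python3 -m jog '[{"linear":[0,0,0.0125],"roll":0},{"linear":[0,0,0],"roll":0},{"linear":[0,0,0],"roll":0}]' | grep -E 'pos|ft'; done
```

```text
position: [0.5662, 0.0854, 0.1305]
ft_force: [4.0, -3.1, 2.2]
position: [0.5662, 0.0854, 0.13]
ft_force: [4.2, -4.2, 2.6]
position: [0.5662, 0.0854, 0.1294]
ft_force: [4.4, -3.3, 2.5]
```

```bash
for i in 1 2 3; do python3 -m jog '[{"linear":[0,0,0.0125],"roll":0},{"linear":[0,0,0],"roll":0},{"linear":[0,0,0],"roll":0}]' | grep -E 'pos|ft|force'; done
```

```text
position: [0.5662, 0.0854, 0.129]
ft_force: [4.2, -4.6, 2.0]
gripper_force: 89.2
position: [0.5663, 0.0854, 0.1288]
ft_force: [4.1, -3.5, 4.5]
gripper_force: 89.4
position: [0.5664, 0.0854, 0.1288]
ft_force: [3.2, -4.1, 8.8]
gripper_force: 89.8
```

A firm stop at z = 0.1288, after the lip force fell away: it is home. Ease the loads and check.

```bash
python3 -m jog '[{"linear":[-0.015,0.02,-0.012],"roll":0},{"linear":[0,0,0],"roll":0},{"linear":[0,0,0],"roll":0}]' | grep -E 'time|pos|ft'
python3 -m jog '[{"linear":[0,0,0],"roll":0},{"linear":[0,0,0],"roll":0},{"linear":[0,0,0],"roll":0},{"linear":[0,0,0],"roll":0}]' -0.3 | grep -E 'pos|ft|grip'
```

```text
time_s: 26.1
position: [0.5668, 0.0852, 0.1288]
ft_force: [3.6, -2.4, 6.6]
position: [0.566, 0.0853, 0.128]
ft_force: [0.2, -0.6, 0.9]
grip_width: 0.0298
gripper_force: 0.0
```

```bash
python3 -m jog '[{"linear":[0,0,-0.1],"roll":0},{"linear":[0,0,-0.2],"roll":0},{"linear":[0,0,-0.4],"roll":0},{"linear":[0,0,-0.5],"roll":0},{"linear":[0,0,-0.5],"roll":0},{"linear":[0,0,-0.5],"roll":0},{"linear":[0,0,-0.5],"roll":0},{"linear":[0,0,-0.4],"roll":0},{"linear":[0,0,-0.2],"roll":0},{"linear":[0,0,0],"roll":0},{"linear":[0,0,0],"roll":0}]' | grep -E 'time|pos|ft'
python3 - <<'E'
from h import *
w=optics.get_image("wrist");d=optics.get_image("side");W=optics.calibration("wrist")
i=w.astype(int);m=((i[...,0]>1.8*i[...,1])&(i[...,0]>1.8*i[...,2])&(i[...,0]>40)).astype(np.uint8);m[:,:230]=0;m[:,290:]=0
r=cv2.boundingRect(biggest(m));print(r);print(plane(W,(r[0]+r[2]/2,r[1]+r[3]),.168),plane(W,(r[0]+r[2]/2,r[1]),.124))
cv2.imwrite('pics/F_wrist.png',w[:,:,::-1]);cv2.imwrite('pics/F_side.png',d[:,:,::-1])
cv2.imwrite('pics/Fv.png',cv2.hconcat([cv2.resize(w[20:260,190:350,::-1],(400,600)),cv2.resize(d[140:290,120:220,::-1],(400,600))]))
E
```

```text
time_s: 27.35
position: [0.5665, 0.0849, 0.2603]
ft_force: [0.4, -0.2, -0.9]
(248, 163, 9, 39)
[0.5665 0.0703 0.168 ] [0.5663 0.1007 0.124 ]
```

View pics/Fv.png

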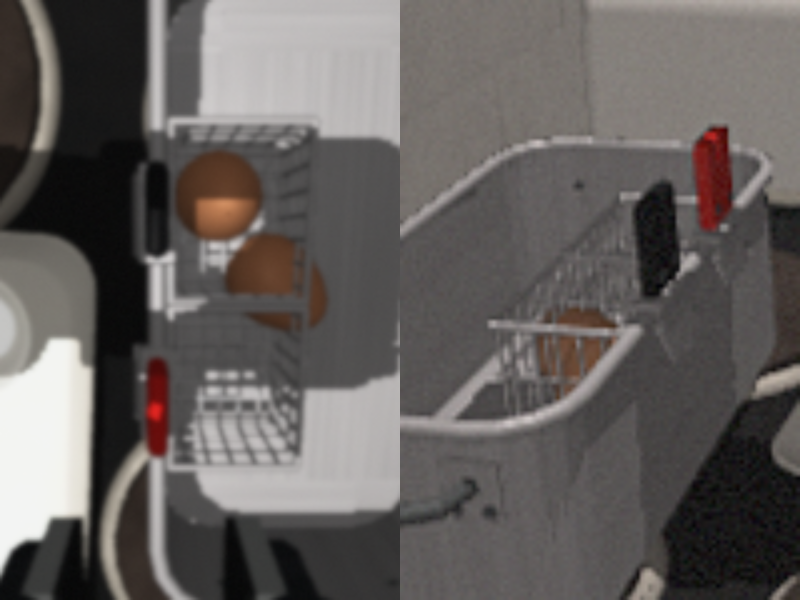

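The red grip sits level and in line with the black one, the baskets touch at row ~300 of the crop, and the gripper is clear. Handing in.

```bash
python3 -c "
from rig import env
print(env.close_job())"
```

```text
the job is handed in; nothing more can be done
None
```

The red-grip basket is hooked fully home on the near rim, resting against the egg basket, which the pictures show unmoved; I let go and handed the job in at about 27 s.

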